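# Unlock the strongbox and hold its bolt back

### The arm

A 7-joint arm with a two-finger parallel gripper is mounted at the origin on a cart in front of the work surface, level with it; the furniture and walls round the work are solid. World frame = base frame: x ahead of the robot, y to its left, z up, the work surface at z = 0. Lengths are in m, angles in rad, forces in N, time in s.
With the tool pointing down it reaches from about 0.4 to 0.85 m from the base axis. Payload 4.5 kg.
Tool frame: the origin (TCP) lies midway between the tips of the shut fingers; the grasp point (between the pads) lies 19 mm behind it; z points along the fingers, y is the line along which they close (so a half turn about z gives the same grasp; the last joint's range is limited). The gripper opens to 88 mm and grips with 3 to 60 N. Pads are 18 mm wide; open, the fingers measure 123 mm over their backs; the gripper's body (75 mm by 187 mm) begins 45 mm behind the grasp point.
Start: joints at [-1.293, 0.689, -0.195, 1.565, 0.157, 0.902, -0.215], TCP at [0.151, 0.607, 0.239] pointing down, gripper open.
Joint ranges: [-3.01, 3.01], [-0.46, 2.08], [-1.47, 1.51], [0.13, 2.56], [-1, 4.14], [0.04, 2.09], [-2.66, 2.66]. Speed limits (rad/s): [2.57, 2.57, 3.14, 3.14, 3.14, 3.14, 3.14].

### API

Orientations are given as a unit quaternion [x, y, z, w].
In Python, from plant import r gives the robot as it stands. The module is installed in compiled form; this text tells all that it offers.
- The arm moves only by the tool step_arm, never from a script. Its argument "series" is a list of rows, each a list of 7 numbers: the shift along the world's x, y, z in mm, then the turn, a rotation vector about the world's x, y, z in rad, then the closure, from 0 (fully open) to 1 (shut). A call has 1 to 20 rows; each row shifts and turns the commanded pose from where the row before left it; what a row does not reach is not made up. A row lasts 1/10 s, in which the tool goes at most 50 mm and 8.59 degrees, less where a joint would pass 70% of its speed; a pose out of reach is approached as far as the arm can. A call is refused whole if a number of a shift passes 50 or a number of a turn 0.15, either way. A call with a gripper value outside its range is refused whole. The fingers move at their own pace and stop on an object; "force" is the grip in N (left out, the last holds). Time passes only in rows, so rows that do not move let the fingers close. It gives the time, the measured TCP pose, the force, the opening and the grip force at its end, in the units of the state.
- r.get_state(): the state, without advancing time (a new reading comes with each control period).
- r.snapshot(name): name is "scene" or "top" or "wrist"; returns (picture, depth): 420x560x3 uint8, blue, green, red; 420x560 float32, m along the optical axis (not along the pixel's ray), 0 where there is no reading.
- r.get_calibration(name): a dict with "intrinsics" (3x3 intrinsics, pixels), "pose" (4x4, takes a point from camera to world coordinates). Camera axes: x right, y up, looking along -z (the intrinsics and any distortion apply to the point x, -y, -z); pixel columns grow to the right and rows downward; lengths in m; the calibration is good to about 2 mm. The wrist camera is an equidistant fisheye: a pixel r from the principal point sees the ray r / f radians off the axis. A picture is of the moment at which its call begins: read the wrist's pose just before it. get_calibration takes no time and is no camera call; for the wrist camera it gives the pose at the moment of the call.
- r.finish_job(): hands the job in; it is judged then, once.
The state is a dict: "clock": time; "q": joint angles; "qd": joint speeds; "joint_torque": joint torques, N m; "tool_pos": TCP position; "eef_rot": TCP orientation; "contact_force": force on the tool from outside, world axes, zero at the start; "moment": the same for the moment, N m; "opening": opening from 0.0 (shut) to 1.0 (fully open); "finger_force": force on a finger pad.
Only numpy, scipy, OpenCV 4.12 (cv2) and the standard library are available. Lean on these libraries where they do the work, as an engineer would, in place of code of your own. Each camera call takes 0.05 s, during which the arm holds its last target. There are 200 camera calls.

### The job

Take the square-headed key out of its pocket in the wooden key block, push it fully home into the lock on top of the grey medicine strongbox without forcing it (sticky pins catch it on the way in; wiggling it a few degrees works it past them), and turn it a quarter turn clockwise, seen from above. The lock springs back if let go, so do not release the key: finish while still holding it turned, with the bolt drawn back, so that I can lift the lid. Leave the round-headed keys in their pockets and the mug, steel cup and tea glass where they stand.

Things in the scene. Friction and masses are not known exactly. Their poses are not given: they have to be found in the camera images.
- key: Loose steel key, about 60 g, with a black plastic head, upright, bits down, in one of the block's three pockets (which one varies); the only square head. Origin: on its axis, underside of its round collar (16 diameter, 4 high). z up along the key, x across the flat of head and bits, y through its thickness. Half a turn about z makes no difference. Shank 6 diameter.
- key_head (a point): Centre of the key's head, 24 above the key's origin: a flat block 28 wide (x), 10 thick (y) and 28 high, standing from 10 to 38 above the collar's underside. Same axes as the key.
- key_tip (a point): Foot of the key's bits, 23 below its origin. The bits are 20 wide (x) and 5 thick (y), from 12 to 23 below the origin; the last 2.5 are narrowed to 17 x 3.5. Same axes as the key.
- keyhole (a point): Centre of the slot in the lock's top plate, at the plate's top face, 114 above the worktop; z up. Slot, lock at rest: 22.4 long along this y, 7 wide along x, 10 deep, with a 2 mm 45-degree lead-in; the key's x must lie along this y. Home: collar on the plate, key origin at this point. Only there are the bits below the slot, in the rotor, and free to turn; turned, they cannot come out.
- pins (a point): Centre of the slot 5.5 below the keyhole point. Two pairs of domed brass pins, 5 diameter, face each other across its width, 7 to either side of the centre, 1 apart at their domes; each moves back 3.5. Sticky: each takes about 8 N sideways, and hardly springs back. A straight push past them takes 15 to 50 N; in 1 mm steps with a yaw wiggle of 0.08 rad to either side, 5 to 10 N.
- rotor (a joint): Rotor inside the lock, turned by the key's bits: 0 at rest, grows to 1.70 rad (its stop) as the key turns clockwise seen from above. Return spring: 0.03 N m at rest, 0.12 N m at a quarter turn. The bits have about 0.1 rad of play in it, so it lags the key by that much.
- bolt (a joint): Brass bolt, 22 x 6, that reaches from the lock's back into the keeper on the lid: 0 shut, grows as it is drawn back, 0.013 m at a quarter turn of the rotor, which draws it.
- key_block: Dark wooden block, fixed, 162 x 68 at the foot, 34 high, with a row of three pockets along its x, 48 apart, each 22.4 x 7.2 and 24.5 deep; the keys' collars rest on its top, their x along the row. Origin: centre of its underside. A wall cabinet hangs 0.46 m above the worktop some 0.1 m beyond it: come in low and from the robot's side.
- round_key_a: Key with a round head, 27 diameter and 10 thick, otherwise like the square one; stays in its pocket. Same origin and axes.
- round_key_b: The other round-headed key, the same; stays in its pocket.
- strongbox: Grey painted steel box, fixed, 186 deep (x), 190 wide (y), 80 high. Origin: under the keyhole, at the worktop. Its front rail (x from -36 to 36) carries the lock case, 46 x 62 and 34 high; the hinged lid lies behind, held shut by the bolt.
- mug: White mug, 82 across, 94 high, on the worktop beyond the work; leave it. Origin: centre of its underside.
- steel_cup: Steel cup, 76 across, 98 high, on the worktop beyond the key block; leave it. Origin: centre of its underside.
- tea_glass: Clear waisted tea glass, 63 across, 87 high, beyond the strongbox; leave it. Origin: centre of its underside.
Mind the look-alikes: they are no part of the job. Leave any blue look-alike of the key alone.

How it is judged:
On the way, in this order (a step that is already met when the one before it is completed fails the run):
1. the square-headed key is lifted clear of its pocket in the fingers (z of key in the frame of key_block above 0.065 m and contact force between the fingers and key above 1 N), for 0.1 s.
2. the key is fully home in the lock, upright, and not yet turned (z of key in the frame of keyhole below 0.002 m and horizontal distance between key and keyhole below 0.003 m and angle between key's own z axis and vertical below 0.12 rad and value of joint rotor below 0.25 rad), for 0.1 s.
At the end, for the whole second after the job is handed in: The fingers still hold the key (over 3 N); it is home in the lock: collar within 2.5 mm of the plate, within 3 mm of the keyhole's centre, upright within 8 degrees; the rotor is turned at least 1.31 rad (75 degrees) and the bolt drawn back at least 10.5 mm (value of joint rotor above 1.31 rad and value of joint bolt above 0.0105 m and z of key in the frame of keyhole below 0.0025 m and horizontal distance between key and keyhole below 0.003 m and angle between key's own z axis and vertical below 0.15 rad and contact force between the fingers and key above 3 N); the arm keeps its last pose, push and grip.
It fails at once if the key is forced: more than 60 N between key and lock (contact force between key and strongbox above 60 N).
It fails at once if a round-headed key is taken out of its pocket (distance of any of round_key_a, round_key_b from where it was at the start of the episode above 0.012 m).
It fails at once if the mug, steel cup or tea glass is pushed away (distance of any of mug, steel_cup, tea_glass from where it was at the start of the episode above 0.03 m).
It also fails if it takes over 62 s, if anything falls off the work surface, if the arm or the gripper's body presses on something with over 40 N, if the wrist force passes 120 N, or if a joint passes its speed limit or range.

## Working session

There is one attempt and no reset: what is moved stays moved. The work goes in short steps, Python scripts to look and compute and a tool call to move; the robot and the scene stay as the last step left them, time stands still between calls to the robot, and variables do not carry over. Pictures are saved under pics/ and viewed, at most 10 in all, crops included, and the job is handed in when it is done.

Besides the shell and the picture viewer there is one more tool, called after "Request:" as name([rows], argument=value, ...), one row to a line, values as JSON. step_arm: Moves the arm, as the interface text tells. Its arguments: {"type":"object","properties":{"series":{"type":"array"},"force":{"type":"number"}},"required":["series"]}

```bash
mkdir -p pics
cat > h.py <<'E'
import numpy as np,cv2
from plant import r
def snap(n,tag):
    c=r.get_calibration(n); im,d=r.snapshot(n); cv2.imwrite(f'pics/{tag}.png',im); np.savez(f'{tag}.npz',im=im,d=d,K=c['intrinsics'],T=c['pose'],w=n=='wrist'); return im,d,np.array(c['intrinsics']),np.array(c['pose'])
def ray(K,T,u,v,w=False):
    x=(u-K[0,2])/K[0,0]; y=(v-K[1,2])/K[1,1]
    if w:
        th=np.hypot(x,y); s=np.sin(th)/max(th,1e-9); dv=np.array([x*s,-y*s,-np.cos(th)])
    else: dv=np.array([x,-y,-1.])
    return T[:3,3],T[:3,:3]@dv
def onz(K,T,u,v,z,w=False):
    o,d=ray(K,T,u,v,w); return o+d*(z-o[2])/d[2]
E
python3 - <<'E'
from h import *
for n in('scene','top'):
    im,d,K,T=snap(n,n+'0'); print(n,K,T.round(3))
s=r.get_state(); print(s['tool_pos'],s['eef_rot'],s['clock'],s['contact_force'])
E
```

```text
scene [[492.74874523   0.         278.42335566]
 [  0.         492.74874523 210.90160384]
 [  0.           0.           1.        ]] [[-0.552  0.379 -0.742 -0.338]
 [-0.834 -0.268  0.483  0.632]
 [-0.016  0.886  0.464  0.603]
 [ 0.     0.     0.     1.   ]]
top [[459.78980351   0.         277.57874587]
 [  0.         459.78980351 216.59333054]
 [  0.           0.           1.        ]] [[-0.033  0.976 -0.217  0.323]
 [-0.999 -0.033  0.002  0.064]
 [-0.005  0.217  0.976  0.978]
 [ 0.     0.     0.     1.   ]]
[0.1507491  0.60596643 0.23800871] [ 1.21523543e-01  9.92588216e-01 -8.12316832e-04 -4.88830204e-05] 0.1 [ 0.09895573 -0.75532405  0.70137423]
```

View pics/scene0.png

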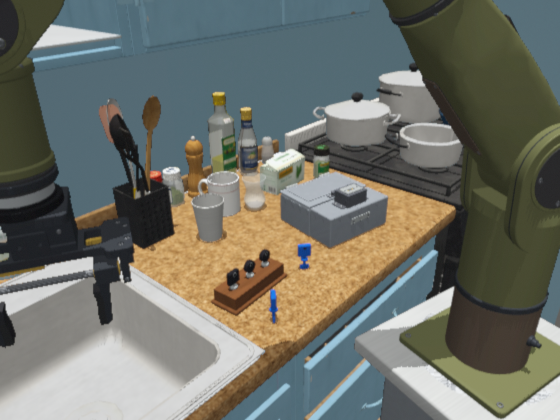

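View pics/top0.png

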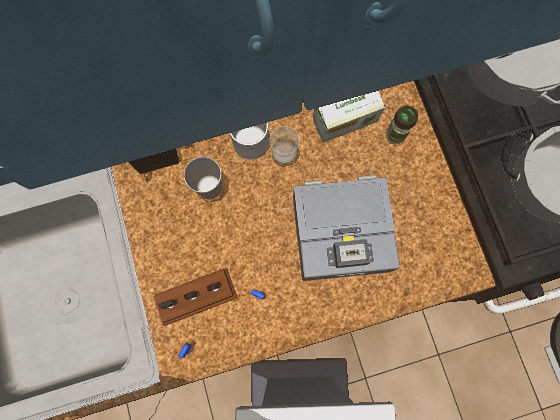

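The top view shows the block at about (197,296), the keyhole at about (352,253), and blue decoys at (258,294) and (185,350). The scene view shows the three heads at about (233,278), (250,268) and (265,257). Next I'll enlarge these areas to find the square head.

Run:
```python
import cv2,numpy as np
s=cv2.imread('pics/scene0.png');t=cv2.imread('pics/top0.png')
a=cv2.resize(s[240:310,205:295],None,fx=4.4,fy=4.2,interpolation=3)
b=cv2.resize(t[262:328,150:240],None,fx=4.4,fy=4.4,interpolation=3)
c=cv2.resize(t[225:280,300:400],None,fx=5,fy=5,interpolation=3)
o=np.zeros((600,800,3),np.uint8);o[:a.shape[0],:396]=a;o[:b.shape[0],400:796]=b;o[300:575,:500]=c
cv2.imwrite('pics/c0.png',o)
```

```text
(no output)
```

View pics/c0.png

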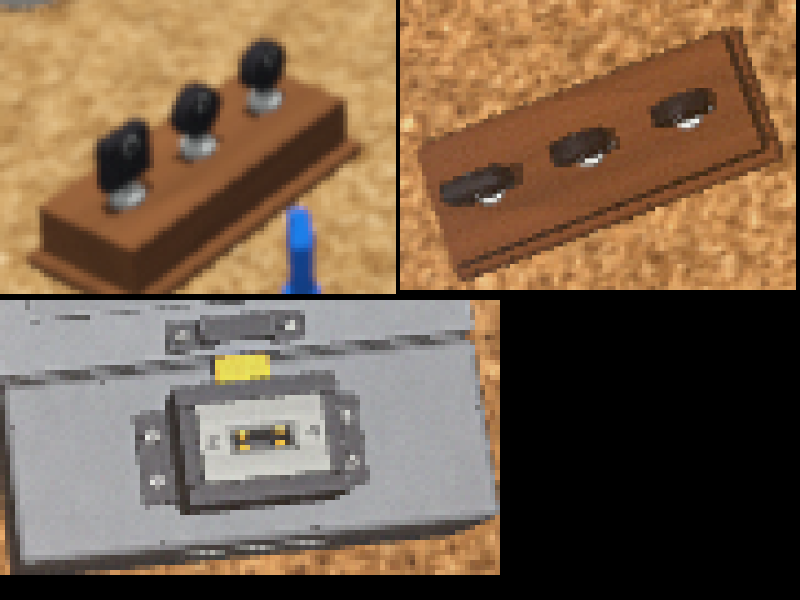

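Run:
```python
from h import *
f=np.load('top0.npz');K,T,d=f['K'],f['T'],f['d']
def P(u,v,z): p=onz(K,T,u,v,z); print((round(u,1),round(v,1)),z,p.round(4)); return p
print('heads z=.072 / collars z=.036')
for x,y in((482,185),(583,148),(683,108)): P(150+(x-400)/4.4,262+y/4.4,.065)
for x,y in((490,198),(592,160),(688,122)): P(150+(x-400)/4.4,262+y/4.4,.036)
k=P(352.6,252.6,.114); print(d[246,335],d[253,352])
q=[P(300+x/5,225+(y-300)/5,.114) for x,y in((192,405),(325,392),(333,467),(205,480))]
for a,b in((0,1),(3,2),(0,3),(1,2)): e=q[b]-q[a];print(np.hypot(*e[:2]),np.degrees(np.arctan2(e[1],e[0])))
e=[P(300+x/5,225+(y-300)/5,.08) for x,y in((20,565),(497,517))]
E=e[1]-e[0];print(np.degrees(np.arctan2(E[1],E[0])))
```

```text
heads z=.072 / collars z=.036
(168.6, 304.0) 0.065 [0.3584 0.2804 0.065 ]
(191.6, 295.6) 0.065 [0.3731 0.2356 0.065 ]
(214.3, 286.5) 0.065 [0.3893 0.191  0.065 ]
(170.5, 307.0) 0.036 [0.3535 0.2835 0.036 ]
(193.6, 298.4) 0.036 [0.3691 0.2369 0.036 ]
(215.5, 289.7) 0.036 [0.3849 0.1927 0.036 ]
(352.6, 252.6) 0.114 [ 0.4406 -0.0777  0.114 ]
0.8741519 0.8992954
(338.4, 246.0) 0.114 [ 0.4541 -0.0516  0.114 ]
(365.0, 243.4) 0.114 [ 0.4574 -0.1024  0.114 ]
(366.6, 258.4) 0.114 [ 0.4287 -0.1033  0.114 ]
(341.0, 261.0) 0.114 [ 0.4255 -0.0548  0.114 ]
0.05087975964215746 -86.31647527305226
0.04864271952855389 -86.13082460102338
0.028842508646255413 -173.77372865500615
0.02867249658134056 -178.2305979551435
(304.0, 278.0) 0.08 [0.3988 0.0145 0.08  ]
(399.4, 268.4) 0.08 [ 0.4112 -0.1723  0.08  ]
-86.21082154024255
```

Request:
step_arm([
  [10,-33,0,0,0,-0.1,0],
  [15,-33,0,0,0,-0.1,0],
  [18,-33,0,0,0,-0.1,0],
  [20,-33,0,0,0,-0.1,0],
  [20,-33,0,0,0,-0.1,0],
  [20,-33,0,0,0,-0.1,0],
  [20,-33,0,0,0,-0.1,0],
  [20,-33,0,0,0,-0.1,0],
  [20,-33,0,0,0,-0.1,0],
  [20,-33,0,0,0,-0.09,0],
  [10,0,0,0,0,0,0],
  [0,0,0,0,0,0,0],
], force=40)

```text
clock: 1.3
tool_pos: [0.3453, 0.2762, 0.2388]
eef_rot: [0.58, 0.815, 0.001, 0.0]
contact_force: [-0.3, 0.5, -0.3]
opening: 0.998
finger_force: 0.0
```

Run:
```python
from h import *
im,d,K,T=snap('wrist','w1'); print(K,T.round(3))
s=r.get_state(); print(s['tool_pos'],s['eef_rot'],s['q'].round(2) if hasattr(s['q'],'round') else s['q'],s['clock'])
```

```text
[[325.1922621    0.         277.24162231]
 [  0.         325.1922621  210.19463268]
 [  0.           0.           1.        ]] [[ 0.945 -0.31  -0.107  0.318]
 [ 0.328  0.894  0.305  0.356]
 [ 0.001 -0.323  0.946  0.385]
 [ 0.     0.     0.     1.   ]]
[0.34407033 0.27720246 0.23868649] [ 5.78400759e-01  8.15752659e-01  3.67696223e-04 -1.61408534e-04] [-0.81  0.46  0.04  2.1  -0.04  0.58 -0.4 ] 1.35
```

View pics/w1.png

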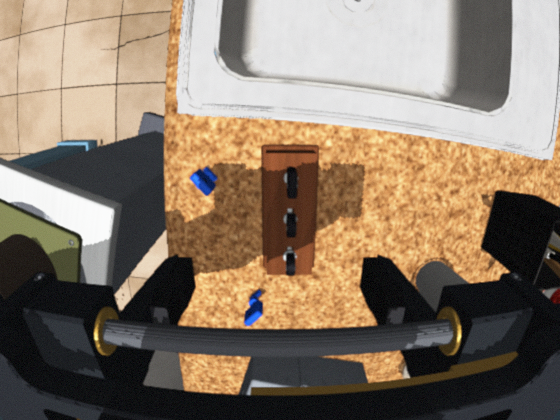

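The wrist view shows the block with its row vertical in the image; the target key is the upper one at (291,181), and the others are at (291,221) and (291,261). I'll segment the head tops by depth.

```bash
cat >> h.py <<'E'
def cloud(f):
    K,T,d=f['K'],f['T'],f['d'].astype(float); v,u=np.mgrid[:d.shape[0],:d.shape[1]]
    x=(u-K[0,2])/K[0,0];y=(v-K[1,2])/K[1,1]
    if f['w']:
        th=np.hypot(x,y)+1e-9; s=np.tan(th)/th; x=x*s;y=y*s
    P=np.stack([x*d,-y*d,-d],-1)@T[:3,:3].T+T[:3,3]; P[d==0]=np.nan; return P
E
python3 - <<'E'
from h import *
f=np.load('w1.npz');P=cloud(f)
sub=P[140:280,255:325]; z=sub[...,2]
m=((z>.060)&(z<.085)).astype(np.uint8)
n,l,st,_=cv2.connectedComponentsWithStats(m)
for i in range(1,n):
    if st[i,4]<12: continue
    p=sub[l==i]; zt=np.nanpercentile(p[:,2],95); q=p[p[:,2]>zt-.004]
    r_=cv2.minAreaRect((q[:,:2]*1e4).astype(np.float32)); print(st[i],zt.round(4),np.array(r_[0])/1e4,np.array(r_[1])/10,r_[2])
m=((z>.028)&(z<.040)); p=sub[m]; r_=cv2.minAreaRect((p[:,:2]*1e4).astype(np.float32)); print('block',np.median(p[:,2]),r_, )
E
```

```text
[ 32  30  11  29 298] 0.0735 [0.35823445 0.28458748] [10.06278992 26.86529541] 20.145061492919922
[ 31  76  11  22 218] 0.0707 [0.37431912 0.23891116] [ 9.66252747 19.53186798] 20.316543579101562
[ 31 115  10  21 189] 0.0705 [0.38941213 0.19459277] [10.02361069 20.09002228] 20.082448959350586
block 0.034485905462692645 ((3741.56494140625, 2393.9677734375), (562.941162109375, 1509.03662109375), 18.997941970825195)
```

Request:
step_arm([
  [7,4,-25,0,0,0,0.5],
  [7,4,-30,0,0,0,0.5],
  [0,0,-30,0,0,0,0.5],
  [0,0,-30,0,0,0,0.5],
  [0,0,-20,0,0,0,0.5],
  [0,0,0,0,0,0,0.5],
  [0,0,0,0,0,0,0.5],
])

```text
clock: 2.05
tool_pos: [0.357, 0.2857, 0.1038]
eef_rot: [0.578, 0.816, -0.0, -0.0]
contact_force: [0.1, 0.8, -0.4]
opening: 0.502
finger_force: 0.0
```

Run:
```python
from h import *
im,d,K,T=snap('wrist','w2')
s=r.get_state(); print(s['tool_pos'],s['eef_rot'],s['q'],s['opening'])
f=np.load('w2.npz');P=cloud(f); z=P[...,2]
m=((z>.055)&(z<.085)&(np.hypot(P[...,0]-.3583,P[...,1]-.2847)<.025)).astype(np.uint8)
n,l,st,_=cv2.connectedComponentsWithStats(m)
for i in range(1,n):
    if st[i,4]<30: continue
    p=P[l==i]; zt=np.nanpercentile(p[:,2],95); q=p[p[:,2]>zt-.004]
    r_=cv2.minAreaRect((q[:,:2]*1e4).astype(np.float32)); print(st[i],zt.round(4),np.array(r_[0])/1e4,np.array(r_[1])/10,r_[2])
m=(f['im'][...,0]>150)&(f['im'][...,2]<80); print('blue',np.nanmean(P[m],0),np.nanmax(P[m],0),np.nanmin(P[m],0))
```

```text
[0.35753156 0.28568678 0.10436384] [ 5.77777633e-01  8.16194012e-01  5.52918790e-04 -1.90151012e-04] [-0.78368438  0.73213341  0.01471357  2.18037674 -0.04599921  0.2283508
 -0.38915473] 0.499639193388922
[270 219  18  50 800] 0.0731 [0.35812195 0.2847623 ] [10.45511475 27.5330719 ] 20.026941299438477
blue [0.27984261 0.23800951 0.04608763] [0.37652372 0.26169842 0.0629339 ] [ 0.2562348   0.09880798 -0.00073385]
```

View pics/w2.png

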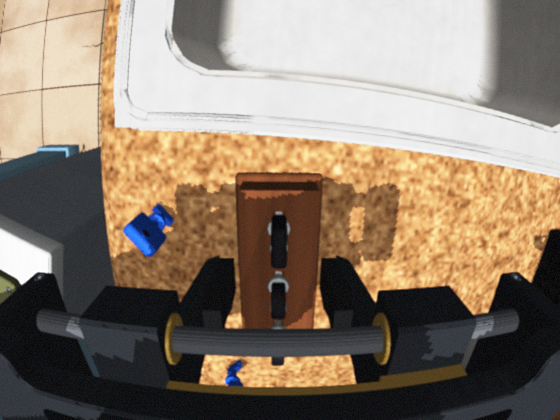

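The square head is at (279,240), centred between the fingers. Its measured position is (0.3582, 0.2848), and q6 is nearing its lower limit, so I'll descend in steps and watch it.

Request:
step_arm([
  [1,-1,-20,0,0,0,0.5],
  [0,0,-20,0,0,0,0.5],
  [0,0,-10,0,0,0,0.5],
  [0,0,-8,0,0,0,0.5],
  [0,0,0,0,0,0,0.5],
])

```text
clock: 2.6
tool_pos: [0.3588, 0.2838, 0.0457]
eef_rot: [0.578, 0.816, -0.0, -0.0]
contact_force: [-0.6, -0.1, 0.6]
opening: 0.504
finger_force: 0.0
```

Run:
```python
from h import *
s=r.get_state(); print(s['tool_pos'],s['eef_rot'],s['q'])
```

```text
[0.35878134 0.28376807 0.04566233] [ 5.78359826e-01  8.15781776e-01 -2.23579802e-07 -7.10329946e-05] [-0.77285597  0.85827339  0.00479179  2.19983157 -0.0451082   0.0836045
 -0.38740948]
```

Request:
step_arm([
  [0,0,0,0,0,0,0.95],
  [0,0,0,0,0,0,0.95],
  [0,0,0,0,0,0,0.95],
  [0,0,0,0,0,0,0.95],
  [0,0,0,0,0,0,0.95],
  [0,0,0,0,0,0,0.95],
  [0,0,0,0,0,0,0.95],
  [0,0,3,0,0,0,0.95],
  [0,0,5,0,0,0,0.95],
  [0,0,8,0,0,0,0.95],
  [0,0,10,0,0,0,0.95],
  [0,0,20,0,0,0,0.95],
  [0,0,20,0,0,0,0.95],
  [0,0,20,0,0,0,0.95],
  [0,0,20,0,0,0,0.95],
  [0,0,20,0,0,0,0.95],
  [0,0,10,0,0,0,0.95],
  [0,0,0,0,0,0,0.95],
], force=55)

```text
clock: 4.4
tool_pos: [0.3594, 0.284, 0.1832]
eef_rot: [0.579, 0.816, 0.002, 0.0]
contact_force: [0.0, -0.4, -1.4]
opening: 0.112
finger_force: 55.0
```

Run:
```python
from h import *
s=r.get_state(); print(s['tool_pos'],s['eef_rot'],s['q'],s['contact_force'],s['moment'])
snap('wrist','w3'); snap('scene','s3')
```

```text
[0.35942031 0.28399112 0.18317505] [5.78540569e-01 8.15652024e-01 1.57078967e-03 3.44108311e-04] [-0.79051326  0.57437824  0.03260131  2.12222734 -0.04119604  0.44234219
 -0.38904464] [ 0.0054313  -0.4208855  -1.37324392] [-0.04147109  0.03298001  0.04908895]
```

View pics/w3.png

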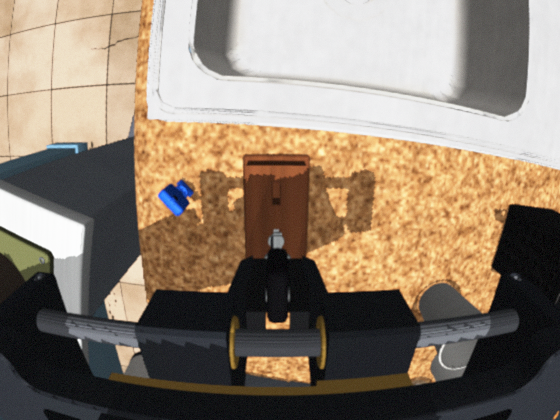

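Request:
step_arm([
  [0,-10,10,0,0,0,0.95],
  [4,-20,10,0,0,-0.03,0.95],
  [7,-30,0,0,0,-0.03,0.95],
  [7,-34,0,0,0,-0.03,0.95],
  [7,-34,0,0,0,-0.03,0.95],
  [7,-34,0,0,0,-0.03,0.95],
  [7,-34,0,0,0,-0.03,0.95],
  [7,-34,0,0,0,-0.03,0.95],
  [7,-34,0,0,0,-0.03,0.95],
  [7,-34,0,0,0,-0.03,0.95],
  [7,-34,0,0,0,0,0.95],
  [7,-34,0,0,0,0,0.95],
  [7,-30,0,0,0,0,0.95],
  [0,-16,0,0,0,0,0.95],
  [0,-10,0,0,0,0,0.95],
  [0,0,0,0,0,0,0.95],
  [0,0,0,0,0,0,0.95],
])

```text
clock: 6.2
tool_pos: [0.4394, -0.1376, 0.2016]
eef_rot: [0.683, 0.731, 0.0, -0.001]
contact_force: [0.0, 0.3, 0.4]
opening: 0.11
finger_force: 55.0
```

Run:
```python
from h import *
s=r.get_state(); print(s['tool_pos'],s['eef_rot'],s['q'],s['contact_force'],s['moment'])
snap('wrist','w4')
```

```text
[ 0.43938544 -0.13761323  0.20161121] [ 6.82728972e-01  7.30671497e-01  2.58354707e-05 -5.60571357e-04] [ 0.21681615  0.542909   -0.01997168  2.09137053  0.01989808  0.50841324
  0.25013842] [2.80303092e-04 2.61206017e-01 3.84090667e-01] [-0.06211964  0.04695398 -0.00068553]
```

View pics/w4.png

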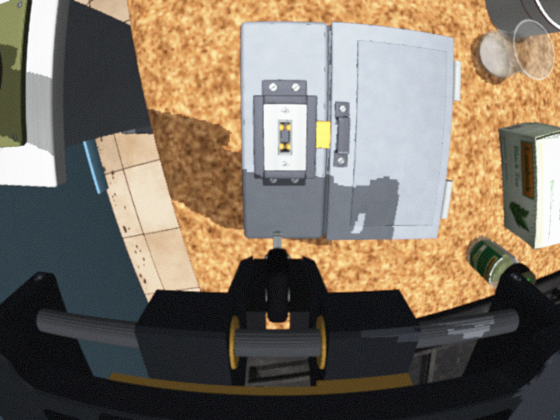

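The lock plate is at about (285,137), with the slot and its brass pins at its centre. The key tip shows at (277,238). I'll measure the plate, the pins and the key in hand.

Run:
```python
from h import *
f=np.load('w4.npz');im=f['im'];K,T=f['K'],f['T'];P=cloud(f)
hsv=cv2.cvtColor(im,cv2.COLOR_BGR2HSV)
roi=np.zeros(im.shape[:2],bool);roi[95:178,258:312]=1
y=roi&(hsv[...,0]>12)&(hsv[...,0]<32)&(hsv[...,1]>120)
n,l,st,c=cv2.connectedComponentsWithStats(y.astype(np.uint8));print('pins',st[1:].tolist(),c[1:].round(1).tolist())
pl=(roi&(im.min(2)>165)).astype(np.uint8)
n,l,st,c=cv2.connectedComponentsWithStats(pl);i=1+st[1:,4].argmax()
vv,uu=np.nonzero(l==i); Z=np.nanmedian(P[l==i][:,2]);print('plate',st[i],'z',Z)
W=np.array([onz(K,T,a,b,.114,True)[:2] for a,b in zip(uu,vv)])
rc=cv2.minAreaRect((W*1e4).astype(np.float32));print(np.array(rc[0])/1e4,np.array(rc[1])/10,rc[2])
dk=roi&(im.max(2)<110);dk[:118]=0;dk[158:]=0;dk[:,:274]=0;dk[:,296:]=0
vv,uu=np.nonzero(dk|(y&(np.arange(560)[None]<300)))
W=np.array([onz(K,T,a,b,.114,True)[:2] for a,b in zip(uu,vv)])
rc=cv2.minAreaRect((W*1e4).astype(np.float32));print('slot',np.array(rc[0])/1e4,np.array(rc[1])/10,rc[2],uu.min(),uu.max(),vv.min(),vv.max())
# key points in hand: depth near
s=P[225:320,262:295]; m=np.isfinite(s[...,2])&(s[...,2]>.13)&(abs(s[...,1]+.1376)<.03)
for v in range(225,320,5):
    mm=m[v-225]; 
    if mm.sum(): p=s[v-225][mm]; print(v,np.nonzero(mm)[0][[0,-1]]+262,p.mean(0).round(4))
o=cv2.resize(im[90:330,200:360],None,fx=2.5,fy=2.5*1,interpolation=3);cv2.imwrite('pics/c4.png',o)
```

```text
pins [[281, 124, 3, 7, 17], [286, 124, 3, 7, 15], [281, 143, 3, 7, 20], [286, 143, 3, 7, 20]] [[281.8, 126.7], [287.3, 127.0], [282.0, 146.2], [287.0, 146.2]]
plate [ 263  104   44   67 2506] z 0.11433855918716869
[ 0.44061968 -0.07748735] [30.59341736 48.42096558] 4.380762100219727
slot [ 0.44043618 -0.07734114] [ 5.06689453 20.38862762] 4.074950218200684 281 288 123 151
235 [273 281] [ 0.4385 -0.127   0.176 ]
240 [273 281] [ 0.4386 -0.1291  0.1783]
245 [273 281] [ 0.4388 -0.1323  0.1782]
250 [269 286] [ 0.4385 -0.1225  0.205 ]
255 [265 290] [ 0.4386 -0.1248  0.206 ]
260 [262 294] [ 0.4389 -0.1247  0.2113]
265 [262 294] [ 0.439  -0.1248  0.2162]
270 [262 294] [ 0.4389 -0.1248  0.2209]
275 [262 294] [ 0.4389 -0.1253  0.2244]
280 [262 294] [ 0.439  -0.1268  0.2262]
285 [262 294] [ 0.4391 -0.1288  0.2271]
290 [262 294] [ 0.4393 -0.1309  0.2279]
295 [262 294] [ 0.4394 -0.1333  0.2283]
300 [262 294] [ 0.4395 -0.1353  0.2293]
305 [262 294] [ 0.4397 -0.1361  0.2321]
310 [262 294] [ 0.4397 -0.1382  0.2328]
315 [262 294] [ 0.4399 -0.1403  0.2337]
```

View pics/c4.png

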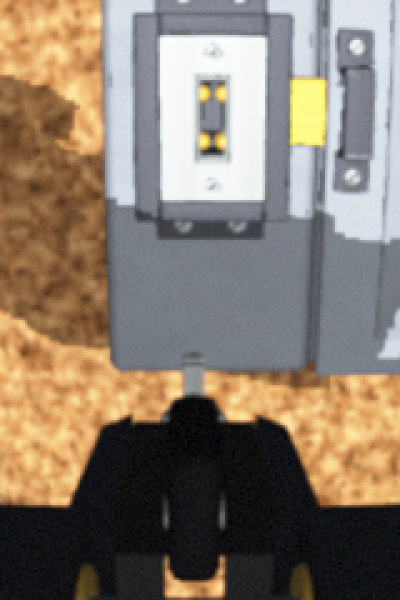

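Request:
step_arm([
  [1.4,10,0,0,0,0,0.95],
  [0,15,0,0,0,0,0.95],
  [0,15,0,0,0,0,0.95],
  [0,12,0,0,0,0,0.95],
  [0,7.3,0,0,0,0,0.95],
  [0,0,-10,0,0,0,0.95],
  [0,0,-15,0,0,0,0.95],
  [0,0,-15,0,0,0,0.95],
  [0,0,-6,0,0,0,0.95],
  [0,0,0,0,0,0,0.95],
  [0,0,0,0,0,0,0.95],
])

```text
clock: 7.35
tool_pos: [0.4413, -0.0795, 0.1558]
eef_rot: [0.683, 0.73, -0.0, 0.0]
contact_force: [-0.8, -0.3, -0.9]
opening: 0.108
finger_force: 55.0
```

Run:
```python
from h import *
s=r.get_state(); print(s['tool_pos'],s['eef_rot'],s['contact_force'])
f={}; im,d,K,T=snap('wrist','w5'); P=cloud(np.load('w5.npz'))
for v in range(210,262,4):
    s=P[v,262:295]; m=(s[:,2]>.118)&(abs(s[:,1]+.078)<.03)
    if m.sum(): print(v,np.nonzero(m)[0][[0,-1]]+262,s[m].mean(0).round(4))
cv2.imwrite('pics/c5.png',cv2.resize(im[160:340,190:370],None,fx=3.3,fy=3.3,interpolation=3))
```

```text
[ 0.44127787 -0.07947364  0.15578025] [ 6.83235460e-01  7.30198123e-01 -5.71071448e-05  6.34995444e-05] [-0.82496314 -0.32413583 -0.86866915]
234 [273 281] [ 0.4405 -0.0691  0.1282]
238 [273 281] [ 0.4406 -0.0698  0.1322]
242 [273 281] [ 0.4407 -0.0724  0.1322]
246 [273 281] [ 0.4409 -0.0749  0.1322]
250 [269 286] [ 0.4406 -0.0644  0.1591]
254 [266 289] [ 0.4406 -0.0659  0.1605]
258 [262 294] [ 0.4409 -0.0665  0.1635]
```

View pics/c5.png

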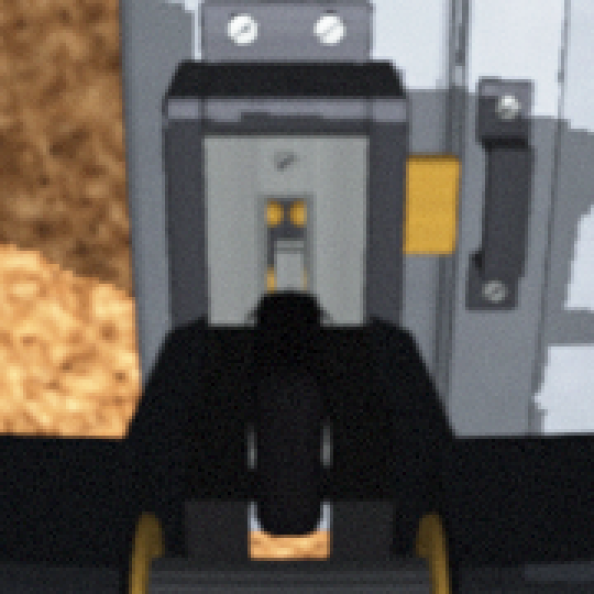

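The bits sit over the slot laterally, both centred near x=290 in the crop. I'll nudge (-0.5, +1.0) mm and enter the lead-in.

Request:
step_arm([
  [-0.5,1,0,0,0,0,0.95],
  [0,0,-2,0,0,0,0.95],
  [0,0,-2,0,0,0,0.95],
  [0,0,-2,0,0,0,0.95],
  [0,0,-1,0,0,0,0.95],
  [0,0,-1,0,0,0,0.95],
  [0,0,-1,0,0,0,0.95],
  [0,0,0,0,0,0,0.95],
], force=60)

```text
clock: 8.2
tool_pos: [0.4407, -0.0781, 0.1466]
eef_rot: [0.683, 0.73, -0.0, -0.0]
contact_force: [-0.5, -0.4, -0.8]
opening: 0.108
finger_force: 60.0
```

Request:
step_arm([
  [0,0,-1,0,0,0.08,0.95],
  [0,0,0,0,0,-0.15,0.95],
  [0,0,-1,0,0,0,0.95],
  [0,0,0,0,0,0.15,0.95],
  [0,0,-1,0,0,0,0.95],
  [0,0,0,0,0,-0.15,0.95],
  [0,0,-1,0,0,0,0.95],
  [0,0,0,0,0,0.15,0.95],
  [0,0,0,0,0,-0.08,0.95],
])

```text
clock: 9.1
tool_pos: [0.4409, -0.0782, 0.1435]
eef_rot: [0.682, 0.732, 0.0, 0.0]
contact_force: [-1.0, 0.4, 8.8]
opening: 0.109
finger_force: 60.0
```

Request:
step_arm([
  [0,0,0,0,0,0.08,0.95],
  [0,0,0,0,0,0,0.95],
  [0,0,0,0,0,-0.15,0.95],
  [0,0,0,0,0,0,0.95],
  [0,0,-1,0,0,0,0.95],
  [0,0,0,0,0,0.15,0.95],
  [0,0,0,0,0,0,0.95],
  [0,0,-1,0,0,0,0.95],
  [0,0,0,0,0,-0.15,0.95],
  [0,0,0,0,0,0,0.95],
  [0,0,0,0,0,0.15,0.95],
  [0,0,0,0,0,0,0.95],
  [0,0,0,0,0,-0.08,0.95],
])

```text
clock: 10.4
tool_pos: [0.4411, -0.0787, 0.1407]
eef_rot: [0.685, 0.728, 0.0, 0.0]
contact_force: [0.7, -1.1, 2.1]
opening: 0.109
finger_force: 60.0
```

Working well: the key is down to z=0.1407 at 2 N. I'll continue.

Request:
step_arm([
  [0,0,-1,0,0,0.08,0.95],
  [0,0,0,0,0,0,0.95],
  [0,0,0,0,0,-0.15,0.95],
  [0,0,0,0,0,0,0.95],
  [0,0,-1,0,0,0,0.95],
  [0,0,0,0,0,0.15,0.95],
  [0,0,0,0,0,0,0.95],
  [0,0,-1,0,0,0,0.95],
  [0,0,0,0,0,-0.15,0.95],
  [0,0,0,0,0,0,0.95],
  [0,0,-1,0,0,0,0.95],
  [0,0,0,0,0,0.15,0.95],
  [0,0,0,0,0,0,0.95],
  [0,0,-1,0,0,0,0.95],
  [0,0,0,0,0,-0.15,0.95],
  [0,0,0,0,0,0,0.95],
  [0,0,0,0,0,0.07,0.95],
])

```text
clock: 12.1
tool_pos: [0.4407, -0.0781, 0.1356]
eef_rot: [0.682, 0.732, -0.0, 0.0]
contact_force: [1.3, 0.1, -0.5]
opening: 0.109
finger_force: 60.0
```

Request:
step_arm([
  [0,0,-1,0,0,0.08,0.95],
  [0,0,0,0,0,0,0.95],
  [0,0,-1,0,0,-0.15,0.95],
  [0,0,0,0,0,0,0.95],
  [0,0,-1,0,0,0.15,0.95],
  [0,0,0,0,0,0,0.95],
  [0,0,-1,0,0,-0.15,0.95],
  [0,0,0,0,0,0,0.95],
  [0,0,-1,0,0,0.15,0.95],
  [0,0,0,0,0,0,0.95],
  [0,0,-1,0,0,-0.15,0.95],
  [0,0,0,0,0,0,0.95],
  [0,0,0,0,0,0.07,0.95],
  [0,0,0,0,0,0,0.95],
])

```text
clock: 13.5
tool_pos: [0.4404, -0.0781, 0.1298]
eef_rot: [0.682, 0.731, -0.0, -0.0]
contact_force: [-0.4, -0.4, -0.9]
opening: 0.107
finger_force: 60.0
```

Request:
step_arm([
  [0,0,-1,0,0,0,0.95],
  [0,0,-1,0,0,0,0.95],
  [0,0,-1,0,0,0,0.95],
  [0,0,-0.5,0,0,0,0.95],
  [0,0,-0.5,0,0,0,0.95],
  [0,0,0,0,0,0,0.95],
])

```text
clock: 14.1
tool_pos: [0.4407, -0.0782, 0.1259]
eef_rot: [0.683, 0.73, 0.0, 0.0]
contact_force: [-1.1, 0.1, 3.3]
opening: 0.108
finger_force: 60.0
```

Request:
step_arm([
  [0,0,-0.5,0,0,0.04,0.95],
  [0,0,0,0,0,-0.08,0.95],
  [0,0,-0.5,0,0,0.04,0.95],
  [0,0,0,0,0,0,0.95],
  [0,0,0,0,0,0,0.95],
])

```text
clock: 14.6
tool_pos: [0.4411, -0.0783, 0.1257]
eef_rot: [0.683, 0.731, 0.0, 0.001]
contact_force: [-2.2, 0.6, 13.6]
opening: 0.109
finger_force: 60.0
```

Run:
```python
from h import *
s=r.get_state(); print(s['tool_pos'],s['eef_rot'],s['q'],s['contact_force'])
```

```text
[ 0.44105356 -0.0782778   0.12574407] [6.82882588e-01 7.30527747e-01 4.41502132e-04 6.21627735e-04] [ 0.07522367  0.68104336 -0.00417954  2.19533107  0.0104586   0.26371428
  0.12927674] [-2.16875342  0.59084089 13.55515699]
```

Request:
step_arm([
  [0,0,0.3,0,0,-0.08,0.95],
  [0,0.1,0,0,0,-0.08,0.95],
  [0,0.1,0,0,0,-0.08,0.95],
  [0,0.1,0,0,0,-0.08,0.95],
  [0,0.1,0,0,0,-0.08,0.95],
  [0,0.1,0,0,0,-0.08,0.95],
  [0,0,0,0,0,0,0.95],
])

```text
clock: 15.3
tool_pos: [0.4405, -0.078, 0.1258]
eef_rot: [0.837, 0.547, -0.0, 0.0]
contact_force: [-0.9, 0.1, 10.8]
opening: 0.104
finger_force: 60.0
```

Request:
step_arm([
  [0,0.1,0,0,0,-0.08,0.95],
  [-0.1,0.1,0,0,0,-0.08,0.95],
  [-0.1,0.1,0,0,0,-0.08,0.95],
  [-0.1,0,0,0,0,-0.08,0.95],
  [-0.1,0,0,0,0,-0.08,0.95],
  [-0.1,0,0,0,0,-0.08,0.95],
  [-0.1,0,0,0,0,-0.08,0.95],
  [-0.1,0,0,0,0,-0.08,0.95],
  [-0.1,0,0,0,0,-0.08,0.95],
  [0,0,0,0,0,-0.08,0.95],
  [0,0,0,0,0,-0.08,0.95],
  [0,0,0,0,0,-0.08,0.95],
  [0,0,0,0,0,-0.08,0.95],
  [0,0,0,0,0,-0.08,0.95],
  [0,0,0,0,0,0,0.95],
  [0,0,0,0,0,0,0.95],
])

```text
clock: 16.9
tool_pos: [0.44, -0.0775, 0.1258]
eef_rot: [1.0, 0.019, 0.0, 0.0]
contact_force: [-1.5, 0.3, 11.3]
opening: 0.107
finger_force: 60.0
```

Run:
```python
from h import *
s=r.get_state(); print(s['tool_pos'],s['eef_rot'],s['q'],s['contact_force'],s['moment'],s['opening'])
a,d,K,T=snap('wrist','w6'); b,d,K,T=snap('top','t6')
o=np.zeros((420,800,3),np.uint8); o[:,:400]=a[:,80:480]; o[:300,400:]=cv2.resize(b[215:290,300:400],(400,300),interpolation=3)
cv2.imwrite('pics/c6.png',o)
```

```text
[ 0.4400177  -0.07750065  0.12578191] [9.99813380e-01 1.93129694e-02 4.59425134e-04 6.00143423e-05] [-0.1188542   0.71015648  0.30941013  2.20745775 -0.69188422  0.31642697
 -0.74640247] [-1.46798054  0.3410014  11.27296382] [0.01844113 0.56689504 0.07974829] 0.1065640164636351
```

View pics/c6.png

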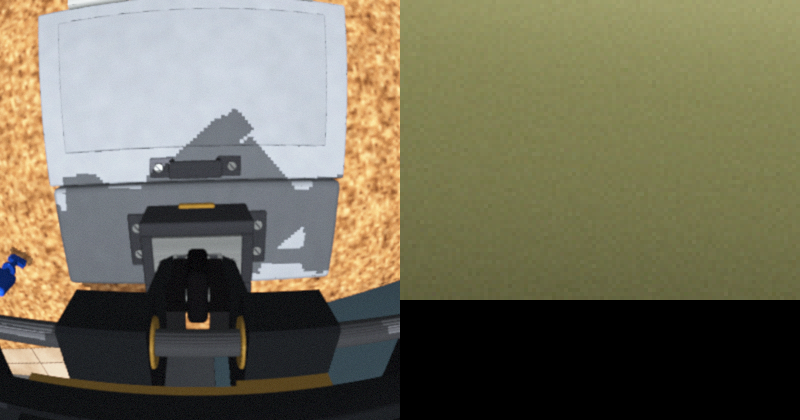

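The wrist view shows the bolt end at about (197,205), well clear of the keeper at (195,168). The key is turned 1.60 rad, home and held, so I'm handing in.

```bash
python3 -c "
from plant import r
print(r.finish_job())"
```

```text
the job is handed in; nothing more can be done
None
```

The square-headed key is fully home in the lock, turned about 92° clockwise and still held, with the bolt clear of the keeper in the last wrist picture; I handed the job in at about 17 s and got no verdict back.

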